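# Run the seam setter along the channel of a shoe sole and clear it

### The arm

A 6-joint arm with a two-finger parallel gripper is mounted at the origin on the work surface. World frame = base frame: x ahead of the robot, y to its left, z up, the work surface at z = 0. Lengths are in m, angles in rad, forces in N, time in s.
With the tool pointing down it reaches from about 0.25 to 0.8 m from the base axis. Payload 3.9 kg.
Tool frame: the origin (TCP) lies between the finger pads; the fingertips stand 22 mm ahead of it and the grasp point (between the pads) lies 3 mm ahead of it; z points along the fingers, y is the line along which they close (so a half turn about z gives the same grasp; the last joint's range is limited). The gripper opens to 85 mm and grips with 20 to 120 N. Pads are 22 mm wide; open, the fingers measure 114 mm over their backs; the gripper's body (76 mm by 85 mm) begins 54 mm behind the grasp point. The pads swing forward as they close: fully open they stand 13 mm farther back than shut.
Start: joints at [1.237, 0.26, -0.138, 1.173, 0, 1.571], TCP at [0.172, 0.496, 0.253] pointing down, gripper open.
Joint ranges: [-2.78, 2.78], [-0.83, 1.72], [-1.28, 1.37], [-1.9, 2.12], [-1.57, 1.48], [-3.14, 3.14]. Speed limits (rad/s): [2.57, 2.57, 3.14, 3.14, 3.14, 3.14].

### API

Orientations are given as a rotation vector (axis times angle).
In Python, from workcell import sense, capture, hand_in gives the robot as it stands.
- The arm moves only by the tool step_arm, never from a script. Its argument "commands" is one flat list of numbers, 6 for each row, row after row: the shift along the tool's x, y, z in units of 30 mm (1.0 is 30 mm), then the turn, a rotation vector about the tool's x, y, z in units of 10 degrees (1.0 is 10 degrees). In form: [x, y, z, ax, ay, az, x, y, z, ax, ay, az, ...]. A call has 1 to 10 rows; each row shifts and turns the commanded pose from where the row before left it, along the tool's axes as they then stand; what a row does not reach is not made up. A row lasts 1/8 s, in which the tool goes at most 62.5 mm and 10.7 degrees, less where a joint would pass 70% of its speed; a pose out of reach is approached as far as the arm can. A call is refused whole if a number of a shift passes 1 or a number of a turn 1, either way. A call with a gripper value outside its range is refused whole. "claw" is the opening, from 0 (shut) to 1 (fully open), set as the call begins (left out, the last holds). The fingers move at their own pace and stop on an object; "force" is the grip in N (left out, the last holds). Time passes only in rows, so rows that do not move let the fingers close. It gives the time, the measured TCP pose, the force, the opening and the grip force at its end, in the units of the state.
- sense(): the state, without advancing time (a new reading comes with each control period).
- capture(name): name is "side" or "top" or "wrist"; returns a dict with "color" (420x560x3 uint8, red, green, blue), "fx", "fy", "cx", "cy" (pixels), "R" (3x3) and "t" (3): a world point X has camera coordinates R X + t. Camera axes: x right, y down, z forward; pixel columns grow to the right and rows downward; lengths in m; the calibration is good to about 2 mm. The wrist camera is an equidistant fisheye: a pixel r from the principal point sees the ray r / f radians off the axis. A picture is of the moment at which its call begins. There is no depth.
- hand_in(): hands the job in; it is judged then, once.
The state is a dict: "clock": time; "q": joint angles; "qd": joint speeds; "joint_efforts": joint torques, N m; "ee_pos": TCP position; "tcp_rot": TCP orientation; "contact_force": force on the tool from outside, world axes, zero at the start; "ft_torque": the same for the moment, N m; "opening": opening from 0.0 (shut) to 1.0 (fully open); "grip_force": force on a finger pad.
Only numpy, scipy, OpenCV 4.12 (cv2) and the standard library are available. Lean on these libraries where they do the work, as an engineer would, in place of code of your own. Each camera call takes 0.05 s, during which the arm holds its last target. There are 200 camera calls.

### The job

Take the seam setter (the tool with the square handle) out of its block and set its tip lightly on the floor of the channel at the heel end of the sole; then draw it slowly (about 3 cm a second) along the whole channel to the toe in one pass, keeping the tip in steady light contact with the uneven floor, never lifting it out on the way and never pressing hard (5 to 10 N is right, 30 N would gouge the wood), so that the two loose steel stubs are pushed out at the toe into the catch tin. Stand the setter upright in the block it came from, its collar down on the block, touch the sole with nothing but the setter, and leave everything else where it is.

Things in the scene. Friction and masses are not known exactly. Their poses are not given: they have to be found in the camera images.
- setter: The seam setter: 128 mm tall, wooden handle of SQUARE section 20 x 20 mm (53 to 128 mm above the tip), brass collar 30 mm across (48 to 53 mm above the tip), then a steel rod 8 mm across with a round end. Stands loose in block_a, collar on its top. Origin: lowest point of the tip; z up along the tool; x, y square to the handle's flats. Grip about 85 mm above the tip.
- block_a: Heavy fixed wooden block 66 x 66 x 56 mm tall in which the seam setter stands: a square upright through hole, 18 mm wide, in the middle of its top. Origin: centre of its underside, z up. A like block holds the awl; which stands where changes.
- awl: Another tool standing in a like block, with a ROUND mushroom-shaped handle, 110 mm long. Not used: leave it.
- tin_in (a point): Centre of the inner floor (3 mm above the bench) of the shallow open metal catch tin that stands under the toe end of the channel: inside 104 mm across by 114 mm along (its y points on from heel to toe), walls 30 mm high.
- sole: Wooden shoe sole 250 x 80 mm, fixed bottom up on an iron jack, top 104 to 128 mm above the bench. Origin: mid-length, at the height of the channel's floor at the heel; y heel to toe, x to the channel's side, z up. Near its +x edge runs an open channel 13 mm wide, 8 mm deep, closed at the heel, open at the toe. Its floor is unevenly worn: between seam0..seam8 it rises or sinks up to 3 mm.
- seam0 (a point): Point 0 of 0 to 8 on the middle of the channel's floor, counted from the heel (8 mm from the closed end); axes as the sole's.
- seam1 (a point): Point 1 of 0 to 8 on the middle of the channel's floor, counted from the heel (about 27 mm on from the one before); axes as the sole's.
- seam2 (a point): Point 2 of 0 to 8 on the middle of the channel's floor, counted from the heel (about 27 mm on from the one before); axes as the sole's.
- seam3 (a point): Point 3 of 0 to 8 on the middle of the channel's floor, counted from the heel (about 27 mm on from the one before); axes as the sole's.
- seam4 (a point): Point 4 of 0 to 8 on the middle of the channel's floor, counted from the heel (about 27 mm on from the one before); axes as the sole's.
- seam5 (a point): Point 5 of 0 to 8 on the middle of the channel's floor, counted from the heel (about 27 mm on from the one before); axes as the sole's.
- seam6 (a point): Point 6 of 0 to 8 on the middle of the channel's floor, counted from the heel (about 27 mm on from the one before); axes as the sole's.
- seam7 (a point): Point 7 of 0 to 8 on the middle of the channel's floor, counted from the heel (about 27 mm on from the one before); axes as the sole's.
- seam8 (a point): Point 8 of 0 to 8 on the middle of the channel's floor, counted from the heel (about 27 mm on from the one before; 11 mm before the open lip, which lies straight on from seam7 to seam8 and is where the floor ends above the catch tin); axes as the sole's.
- stub1: Loose steel rivet stub, an upright cylinder 10 mm across and 15 mm high, standing in the channel in its heel half. Origin: centre of its underside.
- stub2: A like steel stub in the channel about mid-length. Origin: centre of its underside.
- hammer: Hammer lying on the bench; bystander.
- brush: Brush lying on the bench; bystander.
- jar: Amber glass jar, 56 mm across, 75 mm tall; bystander.
- can: Flat dark steel can, 72 mm across, 45 mm tall; bystander.
- bottle: Green glass bottle, 52 mm across, 130 mm tall; bystander.
- heel: Black rubber heel piece, 20 mm thick; bystander.
Mind the look-alikes: they are no part of the job. What is shaped like the setter but green or orange is not meant.

How it is judged:
On the way, in this order (a step that is already met when the one before it is completed fails the run):
1. the setter is lifted out of its block (z of setter in the frame of block_a above 0.058 m), for 0.1 s.
2. the setter's tip presses on the channel's floor at point 0 of 8 (within 6 mm) (distance between setter and seam0 below 0.006 m and contact force between setter and sole above 0.7 N), for 0.05 s.
3. the setter's tip presses on the channel's floor at point 1 of 8 (within 6 mm) (distance between setter and seam1 below 0.006 m and contact force between setter and sole above 0.7 N), for 0.05 s.
4. the setter's tip presses on the channel's floor at point 2 of 8 (within 6 mm) (distance between setter and seam2 below 0.006 m and contact force between setter and sole above 0.7 N), for 0.05 s.
5. the setter's tip presses on the channel's floor at point 3 of 8 (within 6 mm) (distance between setter and seam3 below 0.006 m and contact force between setter and sole above 0.7 N), for 0.05 s.
6. the setter's tip presses on the channel's floor at point 4 of 8 (within 6 mm) (distance between setter and seam4 below 0.006 m and contact force between setter and sole above 0.7 N), for 0.05 s.
7. the setter's tip presses on the channel's floor at point 5 of 8 (within 6 mm) (distance between setter and seam5 below 0.006 m and contact force between setter and sole above 0.7 N), for 0.05 s.
8. the setter's tip presses on the channel's floor at point 6 of 8 (within 6 mm) (distance between setter and seam6 below 0.006 m and contact force between setter and sole above 0.7 N), for 0.05 s.
9. the setter's tip presses on the channel's floor at point 7 of 8 (within 6 mm) (distance between setter and seam7 below 0.006 m and contact force between setter and sole above 0.7 N), for 0.05 s.
10. the setter's tip presses on the channel's floor at point 8 of 8 (within 6 mm) (distance between setter and seam8 below 0.006 m and contact force between setter and sole above 0.7 N), for 0.05 s.
At the end, for the whole second after the job is handed in: The setter stands upright (within 0.1 rad) and at rest in the hole of block_a, its tip under 12 mm above the bench, and both steel stubs lie at rest in the catch tin (between its walls and under 40 mm above the bench) (horizontal distance between setter and block_a below 0.01 m and height (world z) of setter below 0.012 m and angle between setter's own z axis and vertical below 0.1 rad and linear speed of setter below 0.02 m/s and x of stub1 in the frame of tin_in between -0.056 and 0.056 m and y of stub1 in the frame of tin_in between -0.061 and 0.061 m and height (world z) of each of stub1, stub2 below 0.04 m and linear speed of each of stub1, stub2 below 0.05 m/s and x of stub2 in the frame of tin_in between -0.056 and 0.056 m and y of stub2 in the frame of tin_in between -0.061 and 0.061 m); the robot touches nothing.
It fails at once if the setter pressed on the sole with more than 35 N (contact force between setter and sole above 35 N).
It fails at once if the setter moved faster than 0.15 m/s while rubbing along the channel between points 1 and 7 (contact force between setter and sole above 0.7 N and linear speed of setter above 0.15 m/s and (distance between setter and seam1 below 0.014 m or distance between setter and seam2 below 0.014 m or distance between setter and seam3 below 0.014 m or distance between setter and seam4 below 0.014 m or distance between setter and seam5 below 0.014 m or distance between setter and seam6 below 0.014 m or distance between setter and seam7 below 0.014 m)).
It fails at once if the tip came 6 to 14 mm above the channel's floor, out of the channel, near points 1 to 7 ((horizontal distance between setter and seam1 below 0.012 m and z of setter in the frame of seam1 between 0.006 and 0.014 m) or (horizontal distance between setter and seam2 below 0.012 m and z of setter in the frame of seam2 between 0.006 and 0.014 m) or (horizontal distance between setter and seam3 below 0.012 m and z of setter in the frame of seam3 between 0.006 and 0.014 m) or (horizontal distance between setter and seam4 below 0.012 m and z of setter in the frame of seam4 between 0.006 and 0.014 m) or (horizontal distance between setter and seam5 below 0.012 m and z of setter in the frame of seam5 between 0.006 and 0.014 m) or (horizontal distance between setter and seam6 below 0.012 m and z of setter in the frame of seam6 between 0.006 and 0.014 m) or (horizontal distance between setter and seam7 below 0.012 m and z of setter in the frame of seam7 between 0.006 and 0.014 m)).
It fails at once if the robot's hand or arm touched the sole or a stub (contact force between any of the fingers, the arm and sole above 1 N or contact force between any of the fingers, the arm and stub1 above 1 N or contact force between any of the fingers, the arm and stub2 above 1 N).
It fails at once if a bystander was moved more than 20 mm (distance of any of awl, hammer, brush, jar, can, bottle, heel from where it was at the start of the episode above 0.02 m).
It also fails if it takes over 72 s, if anything falls off the work surface, if the arm or the gripper's body presses on something with over 40 N, if the wrist force passes 120 N, or if a joint passes its speed limit or range.

## Working session

There is one attempt and no reset: what is moved stays moved. The work goes in short steps, Python scripts to look and compute and a tool call to move; the robot and the scene stay as the last step left them, time stands still between calls to the robot, and variables do not carry over. Pictures are saved under pics/ and viewed, at most 10 in all, crops included, and the job is handed in when it is done.

Besides the shell and the picture viewer there is one more tool, called in YAML: its name, and indented under it one key for each argument. step_arm: Moves the arm, as the interface text tells. Its arguments: {"type":"object","properties":{"commands":{"type":"array","items":{"type":"number"}},"claw":{"type":"number"},"force":{"type":"number"}},"required":["commands"]}

```bash
ls; mkdir -p pics
cat > h.py <<'E'
import numpy as np, cv2, json
from workcell import sense, capture, hand_in
def grab(n,f):
    c=capture(n); cv2.imwrite(f'pics/{f}.png',c['color'][:,:,::-1]); np.save(f'pics/{f}.npy',c,allow_pickle=True); return c
def load(f): return np.load(f'pics/{f}.npy',allow_pickle=True).item()
def ray(c,u,v,fish=False):
    x=(u-c['cx'])/c['fx'];y=(v-c['cy'])/c['fy']
    if fish:
        r=np.hypot(x,y); d=np.array([x/r*np.sin(r),y/r*np.sin(r),np.cos(r)]) if r>0 else np.array([0,0,1.])
    else: d=np.array([x,y,1.])
    R=np.array(c['R']);t=np.array(c['t']); return -R.T@t, R.T@d
def onz(c,u,v,z,fish=False):
    o,d=ray(c,u,v,fish); return o+d*(z-o[2])/d[2]
def proj(c,X,fish=False):
    p=np.array(c['R'])@np.array(X)+np.array(c['t'])
    if fish:
        r=np.hypot(p[0],p[1]);th=np.arctan2(r,p[2]);return np.array([c['cx']+c['fx']*th*p[0]/r,c['cy']+c['fy']*th*p[1]/r])
    return np.array([c['cx']+c['fx']*p[0]/p[2],c['cy']+c['fy']*p[1]/p[2]])
def tri(rs):
    A=np.zeros((3,3));b=np.zeros(3)
    for o,d in rs:
        d=d/np.linalg.norm(d);P=np.eye(3)-np.outer(d,d);A+=P;b+=P@o
    X=np.linalg.solve(A,b)
    return X,[np.linalg.norm((np.eye(3)-np.outer(d,d)/(d@d))@(X-o)) for o,d in rs]
E
python3 - <<'E'
from h import *
for n in ('side','top','wrist'):
    c=grab(n,n+'0'); print(n,c['fx'],c['fy'],c['cx'],c['cy'],np.round(-np.array(c['R']).T@np.array(c['t']),3),np.round(np.array(c['R'])[2],2))
print(sense())
a=cv2.imread('pics/top0.png')
E
```

```text
pics
side 525.2001682453049 525.2001682453049 277.4098617105586 198.30381155124098 [ 0.246 -0.897  0.726] [ 0.28  0.77 -0.57]
top 522.4362498874632 522.4362498874632 271.3654821567839 217.2719611507471 [ 0.462 -0.032  1.115] [ 0.09 -0.02 -1.  ]
wrist 325.19226210127806 325.19226210127806 277.75125526400535 206.59389527402874 [0.098 0.522 0.372] [ 0.29 -0.1  -0.95]
{'clock': 0.15, 'q': array([ 1.23701962e+00,  2.60528704e-01, -1.39074505e-01,  1.17272072e+00,
        1.32295128e-06,  1.57079710e+00]), 'qd': array([-0.00100353, -0.00183598,  0.00445756,  0.00062712,  0.00056992,
       -0.00012484]), 'joint_efforts': array([-6.73539180e-04, -4.06006622e+01,  2.54165751e+01,  1.26593272e-02,
       -1.91963565e-06, -9.18345592e-06]), 'ee_pos': array([0.17183301, 0.49555399, 0.25265776]), 'tcp_rot': array([-5.21823542e-01, -3.09769212e+00,  2.36568046e-03]), 'contact_force': array([-0.0950712 , -0.22282952,  0.54648291]), 'ft_torque': array([-0.07653088,  0.01532287,  0.02135571]), 'grip_force': 0.0, 'opening': 1.0011308137020087}
```

View pics/top0.png

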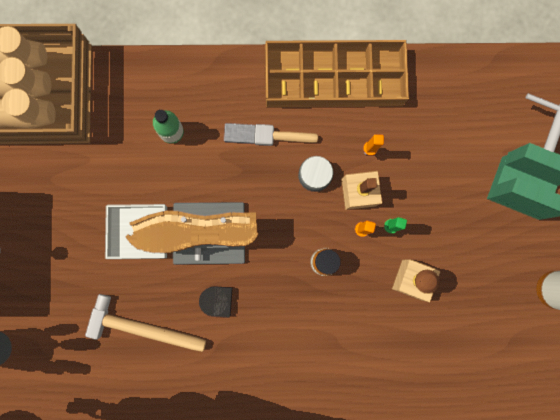

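View pics/side0.png

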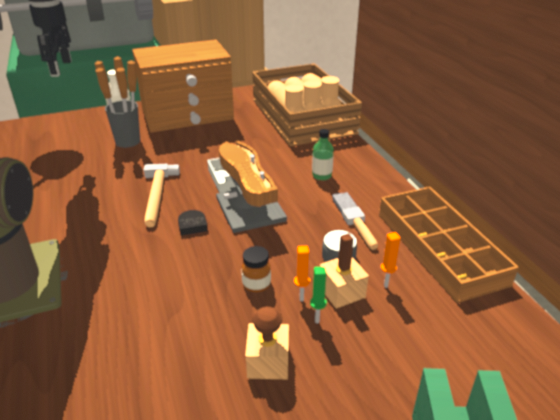

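Top view: the setter (dark square handle, pale block) is at (367,186). The look-alikes are orange at (373,145) and (366,228), green at (396,226), and the awl with its round knob at (427,281). The sole lies at (127-257, 210-255) with its toe left over the tin at (135,232), and the channel with the stubs runs along its upper edge. Side view: setter handle at (346,250). I'll check this in one close crop.

Run:
```python
from h import *
a=cv2.imread('pics/top0.png');b=cv2.imread('pics/side0.png')
A=cv2.resize(a[198:270,100:270],(800,339),interpolation=cv2.INTER_CUBIC)
B=cv2.resize(b[130:215,205:295],(270,255),interpolation=cv2.INTER_CUBIC)
C=cv2.resize(a[165:215,338:388],(255,255),interpolation=cv2.INTER_CUBIC)
D=cv2.resize(b[225:310,315:375],(180,255),interpolation=cv2.INTER_CUBIC)
r=np.hstack([B,C,D]);r=np.hstack([r,np.zeros((255,800-r.shape[1],3),np.uint8)])
cv2.imwrite('pics/c1.png',np.vstack([A,r]))
c=load('top0');
for u,v in [(145,232),(250,232),(363,190),(417,280)]: print(onz(c,u,v,0.05))
```

```text
[0.53041474 0.19905945 0.05      ]
[ 0.52722561 -0.01394242  0.05      ]
[ 0.61055766 -0.24812713  0.05      ]
[ 0.42420722 -0.35266352  0.05      ]
```

View pics/c1.png

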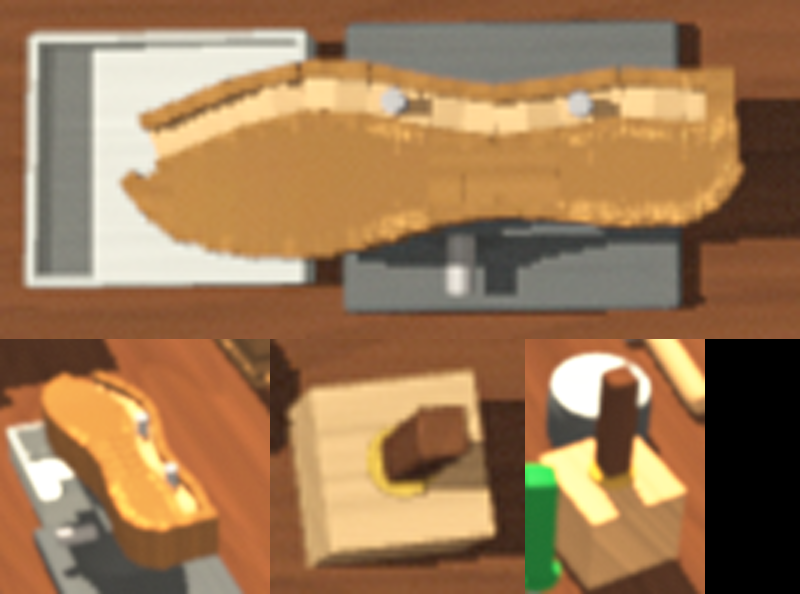

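The crop confirms the choice: square brown handle with a brass collar in a pale block at (372,183), heel of the sole on the right and the two stubs in the channel at crop (580,103) and (393,102). Next I fly the wrist camera over the sole on the way.

step_arm:
  commands: [-0.96, -0.32, 0, 0, 0, 0, -0.96, -0.32, 0, 0, 0, 0, -0.96, -0.32, 0, 0, 0, 0, -0.96, -0.32, 0, 0, 0, 0, -0.96, -0.32, 0, 0, 0, 0, -0.96, -0.32, 0, 0, 0, 0, -0.96, -0.32, 0, 0, 0, 0, -0.96, -0.32, 0, 0, 0, 0, -0.96, -0.32, 0, 0, 0, 0, -0.96, -0.32, 0, 0, 0, 0]
  claw: 0.5

```text
clock: 1.4
ee_pos: [0.4132, 0.3101, 0.253]
tcp_rot: [-0.522, -3.097, 0.001]
contact_force: [0.1, 0.5, 0.1]
opening: 0.5
grip_force: 0.0
```

step_arm:
  commands: [-0.96, -0.32, 0, 0, 0, 0, -0.96, -0.32, 0, 0, 0, 0, -0.96, -0.32, 0, 0, 0, 0, -0.96, -0.32, 0, 0, 0, 0, -0.96, -0.32, 0, 0, 0, 0, -0.96, -0.32, 0, 0, 0, 0, 0, 0, 0, 0, 0, -0.95, 0, 0, 0, 0, 0, -0.95, 0, 0, 0, 0, 0, 0]

```text
clock: 2.52
ee_pos: [0.5569, 0.1997, 0.2529]
tcp_rot: [-0.007, -3.141, 0.001]
contact_force: [0.1, -0.2, -0.8]
opening: 0.502
grip_force: 0.0
```

Run:
```python
from h import *
c=grab('wrist','w1'); s=sense(); print(s['ee_pos'],s['tcp_rot'],s['clock'],s['contact_force'],s['opening'])
```

```text
[0.55685993 0.19984466 0.25295291] [-7.87521925e-03 -3.14087786e+00  4.50364370e-04] 2.575 [-0.62577299 -0.78950518 -0.64654645] 0.4981011444516721
```

step_arm:
  commands: [0.4, -0.8, 0, 0, 0, 0, 0.4, -0.8, 0, 0, 0, 0, 0, -0.8, 0, 0, 0, 0, 0, -0.8, 0, 0, 0, 0, 0, 0, 0, 0, 0, 0]

```text
clock: 3.2
ee_pos: [0.5326, 0.1029, 0.2534]
tcp_rot: [-0.01, -3.141, 0.0]
contact_force: [0.3, 0.5, -0.0]
opening: 0.498
grip_force: 0.0
```

Run:
```python
from h import *
c=grab('wrist','w2')
```

step_arm:
  commands: [0, -0.8, 0, 0, 0, 0, 0, -0.8, 0, 0, 0, 0, 0, -0.8, 0, 0, 0, 0, 0, -0.8, 0, 0, 0, 0, 0, 0, 0, 0, 0, 0]

```text
clock: 3.88
ee_pos: [0.5328, 0.0079, 0.2533]
tcp_rot: [0.007, 3.142, 0.001]
contact_force: [-0.2, -0.3, -0.7]
opening: 0.499
grip_force: 0.0
```

Run:
```python
from h import *
c=grab('wrist','w3')
a=[cv2.imread(f'pics/w{i}.png') for i in (1,2,3)]
cv2.imwrite('pics/c2.png',cv2.resize(a[1],(800,600)))
```

```text
(no output)
```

View pics/c2.png

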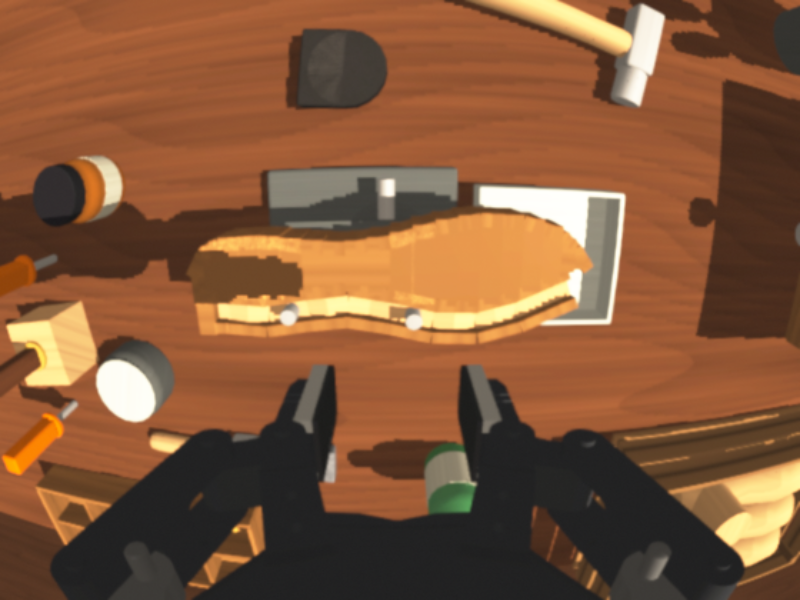

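Wrist view: the whole channel shows as a pale strip from heel (218,312) to toe (575,290), with stubs at (289,315) and (413,320). I'll put the camera straight above the channel and lower.

step_arm:
  commands: [-0.9, -0.1, 0.4, 0, 0, 0, -0.9, -0.1, 0.4, 0, 0, 0, -0.9, 0, 0.4, 0, 0, 0, -0.9, 0, 0.4, 0, 0, 0, 0, 0, 0, 0, 0, 0]

```text
clock: 4.55
ee_pos: [0.6415, 0.0034, 0.2035]
tcp_rot: [-0.001, -3.14, -0.001]
contact_force: [-0.7, 0.1, 0.1]
opening: 0.5
grip_force: 0.0
```

Run:
```python
from h import *
c=grab('wrist','w4')
```

step_arm:
  commands: [0, 0.9, 0, 0, 0, 0, 0, 0.9, 0, 0, 0, 0, 0, 0.9, 0, 0, 0, 0, 0, 0.9, 0, 0, 0, 0, 0, 0.9, 0, 0, 0, 0, 0, 0, 0, 0, 0, 0]

```text
clock: 5.35
ee_pos: [0.6398, 0.139, 0.2062]
tcp_rot: [-0.002, 3.141, 0.001]
contact_force: [-0.1, -0.2, -0.3]
opening: 0.5
grip_force: 0.0
```

Run:
```python
from h import *
c=grab('wrist','w5'); d=load('w4')
for k in (c,d): print(np.round(-np.array(k['R']).T@np.array(k['t']),4))
for X in ([.56,-.03,.115],[.56,.075,.115],[.56,.2,.115]): print(proj(d,X,True),proj(c,X,True))
a=[cv2.imread(f'pics/w{i}.png') for i in (4,5)]
cv2.imwrite('pics/c3.png',np.vstack([cv2.resize(i[205:285,80:480],(800,160),interpolation=cv2.INTER_CUBIC) if 0 else cv2.resize(i,(560,420))[110:310] for i in a]))
```

```text
[0.5612 0.1387 0.326 ]
[0.563  0.0032 0.3234]
[225.34424436 100.39652766] [ 54.97171356 118.32319309]
[387.45045335 103.15228148] [180.68686273 104.73685718]
[527.49061311 120.37467891] [371.20580542 104.47802743]
```

View pics/c3.png

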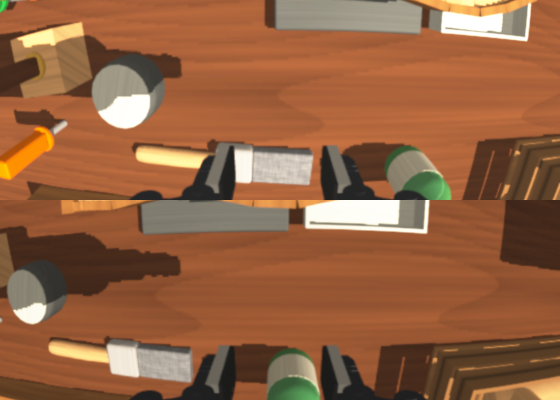

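Run:
```python
from h import *
a={i:cv2.imread(f'pics/w{i}.png') for i in (4,5)}
S=[]
for i,u in ((4,205),(4,345),(5,130),(5,270)): S.append(cv2.resize(a[i][86:112,u:u+140],(800,149),interpolation=cv2.INTER_CUBIC))
cv2.imwrite('pics/c4.png',np.vstack(S))
```

```text
(no output)
```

View pics/c4.png

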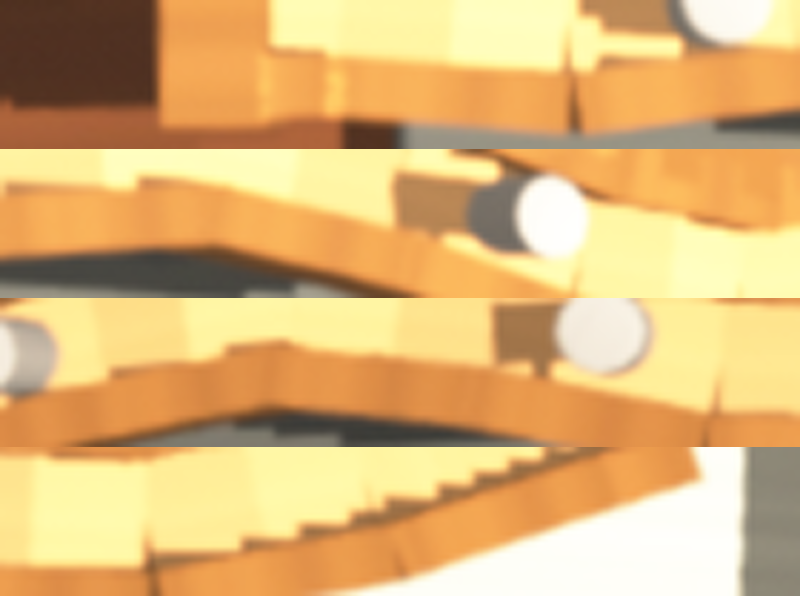

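The strips show the pale floor between orange rims, with facet steps along it. Heel end at w4 px (252,90), stub tops at w4 (332,87) and (441,98) and at w5 (235,92), toe lip near w5 (390,88). Now I extract the centre line and the facet steps from both views.

```bash
cat > cl.py <<'E'
from h import *
def line(f,u0,u1):
    c=load(f); im=c['color'].astype(int); out=[]
    m=((im[:,:,0]>225)&(im[:,:,1]>195)&(im[:,:,2]>100)&(im[:,:,0]-im[:,:,2]>25)).astype(np.uint8)
    for u in range(u0,u1):
        v=np.where(m[60:125,u])[0]+60
        if len(v)<6: continue
        runs=np.split(v,np.where(np.diff(v)>1)[0]+1); r=max(runs,key=len)
        out.append((u,r[0]-.5,r[-1]+.5,im[r[0]+2:r[-1]-1,u].mean(0)))
    return c,out
if __name__=='__main__':
    for f,a,b in (('w4',235,520),('w5',60,405)):
        c,o=line(f,a,b); print(f)
        print(' '.join(f"{u}:{onz(c,u,v0,.115,1)[0]*1e3:.0f}-{onz(c,u,v1,.115,1)[0]*1e3:.0f}@{onz(c,u,(v0+v1)/2,.115,1)[1]*1e3:.0f}" for u,v0,v1,_ in o[::5]))
        print('G',[int(x[3][1]+x[3][2]) for x in o], o[0][0])
E
python3 cl.py
```

```text
w4
250:539-543@-14 255:545-556@-11 260:545-557@-8 265:545-557@-5 270:545-558@-2 275:545-558@2 280:545-558@5 285:545-559@8 290:546-559@11 295:547-559@14 300:547-559@17 305:546-559@20 322:555-557@31 336:543-546@40 341:543-556@43 346:543-554@47 351:543-554@50 356:542-554@53 361:542-554@57 366:541-554@60 371:540-552@63 376:540-552@67 381:541-553@70 386:541-554@74 391:543-554@77 396:543-554@81 401:543-555@84 406:543-555@88 411:545-556@92 416:545-549@95 421:545-549@99 426:556-559@103 431:538-541@107 436:538-542@111 441:558-561@115 446:555-562@119 451:550-563@124 456:550-563@128 461:550-564@132 466:551-563@137 471:551-564@141 476:551-561@146 481:550-561@150 486:548-560@155 491:547-559@160 496:546-558@165 501:545-555@170 506:543-554@175 511:541-551@180 516:539-549@185cl.py:9: RuntimeWarning: Mean of empty slice.
  out.append((u,r[0]-.5,r[-1]+.5,im[r[0]+2:r[-1]-1,u].mean(0)))
  ret = um.true_divide(
Traceback (most recent call last):
  File "cl.py", line 15, in <module>
    print('G',[int(x[3][1]+x[3][2]) for x in o], o[0][0])
               ~~~^^^^^^^^^^^^^^^^^
ValueError: cannot convert float NaN to integer
```

```bash
python3 - 2>/dev/null <<'E'
from cl import *
from scipy.ndimage import gaussian_filter1d as g
for f,a,b in (('w5',60,405),('w4',245,520)):
    c,o=line(f,a,b); o=[x for x in o if x[2]-x[1]>8]; print(f)
    if f=='w5': print(' '.join(f"{u}:{onz(c,u,v0,.115,1)[0]*1e3:.0f}-{onz(c,u,v1,.115,1)[0]*1e3:.0f}@{onz(c,u,(v0+v1)/2,.115,1)[1]*1e3:.0f}" for u,v0,v1,_ in o[::6]))
    u=np.array([x[0] for x in o]); s=np.array([x[3].sum() for x in o])
    ful=np.arange(u[0],u[-1]+1); S=np.interp(ful,u,s); d=np.gradient(g(S,1))
    for i in range(2,len(d)-2):
        if abs(d[i])>=abs(d[i-2:i+3]).max() and abs(d[i])>2.5 and ful[i] in u:
            p=d[i-1:i+2]; off=0.5*(p[0]-p[2])/(p[0]-2*p[1]+p[2])
            k=o[list(u).index(ful[i])]; X=onz(c,ful[i]+off,(k[1]+k[2])/2,.115,1); print(f"{ful[i]+off:.1f} y={X[1]*1e3:.1f} d={d[i]:.1f}",end='; ')
    print()
E
```

```text
w5
79:545-556@-5 85:545-557@0 91:546-557@6 97:546-558@11 103:546-558@16 109:548-559@21 115:547-559@26 143:543-555@48 149:543-553@53 155:542-553@57 161:542-553@61 167:541-553@66 173:541-552@70 179:541-552@74 185:541-553@78 191:542-554@82 197:543-555@86 203:543-555@90 209:544-556@94 215:545-556@98 248:549-562@120 254:549-561@124 260:550-562@127 266:551-562@131 272:551-562@135 278:551-563@139 284:551-563@143 290:551-563@147 296:551-560@150 302:550-561@154 308:549-561@158 314:548-560@162 320:547-560@166 326:546-557@170 332:546-556@174 338:543-554@177 344:542-554@181 350:541-552@185 356:539-551@189 362:538-549@193 368:536-547@197 374:534-545@201 380:533-544@206
86.0 y=1.1 d=-5.8; 98.8 y=12.4 d=9.7; 115.0 y=26.0 d=-13.0; 141.0 y=46.6 d=2.7; 146.4 y=50.7 d=-8.0; 161.7 y=62.0 d=12.6; 199.3 y=88.0 d=-9.8; 214.3 y=97.9 d=-8.8; 244.9 y=117.7 d=3.0; 255.1 y=124.3 d=-7.0; 275.1 y=137.1 d=11.8; 294.3 y=149.3 d=-6.6; 314.0 y=161.9 d=5.1; 332.5 y=173.9 d=-3.8; 379.2 y=205.1 d=4.1; 
w4
263.8 y=-5.5 d=-5.7; 283.9 y=7.1 d=8.7; 302.8 y=19.0 d=-8.1; 341.7 y=43.9 d=-8.6; 362.0 y=57.3 d=11.4; 378.3 y=68.3 d=-4.3; 396.7 y=81.3 d=-7.8; 411.5 y=92.1 d=-2.7; 446.5 y=119.8 d=8.6; 462.1 y=133.0 d=7.3; 472.9 y=142.7 d=-3.9; 487.5 y=156.3 d=2.6;
```

step_arm:
  commands: [0.1, -1, 0, 0, 0, 0, 0.1, -1, 0, 0, 0, 0, 0.1, -1, 0, 0, 0, 0, 0.1, -1, 0, 0, 0, 0, 0.1, -1, 0, 0, 0, 0, 0.1, -1, 0, 0, 0, 0, 0.1, -1, 0, 0, 0, 0, 0.1, -1, 0, 0, 0, 0, 0.1, -1, 0, 0, 0, 0, 0.1, -1, 0, 0, 0, 0]

```text
clock: 6.65
ee_pos: [0.6091, -0.165, 0.2059]
tcp_rot: [-0.005, -3.142, 0.001]
contact_force: [0.3, -1.3, 0.7]
opening: 0.5
grip_force: 0.0
```

step_arm:
  commands: [0, -1, 0, 0, 0, 0, 0, 0, 0, 0, 0, 0]

```text
clock: 6.9
ee_pos: [0.6092, -0.1959, 0.2057]
tcp_rot: [0.01, 3.141, -0.001]
contact_force: [0.8, 0.6, -0.3]
opening: 0.5
grip_force: 0.0
```

```bash
python3 - 2>/dev/null <<'E'
from cl import *
nodes=np.array([-5.9,7.3,20,33,46.1,59.2,72.3,85.4,98.6,111.5,124.6,137,149.8,162.9,175.5,188,200.5])
for f in ('w4','w5'):
    c,o=line(f,60 if f=='w5' else 250,405 if f=='w5' else 520); r=[]
    o=[x for x in o if x[2]-x[1]>8]
    y=np.array([onz(c,x[0],(x[1]+x[2])/2,.1055,1)[1]*1e3 for x in o]); b=np.array([x[3] for x in o])
    for p,q in zip(nodes[:-1],nodes[1:]):
        m=(y>p+3)&(y<q-3); r.append([int(np.median(b[m,1])),int(np.median(b[m,2]))] if m.sum()>2 else 0)
    print(f,r)
    print('center',[(int(a),round(float(onz(c,x[0],(x[1]+x[2])/2,.1055,1)[0]*1e3),1)) for a,x in list(zip(y,o))[::10]])
c=grab('wrist','w6'); print(sense()['ee_pos'])
print([proj(c,X,1).round() for X in ([.611,-.248,.06],[.611,-.248,.136])])
a=cv2.imread('pics/w6.png'); u,v=map(int,proj(c,[.611,-.248,.1],1)); print(u,v)
u0=max(0,u-90);v0=max(0,v-65); k=a[v0:v0+130,u0:u0+180]; print(u0,v0); cv2.imwrite('pics/c5.png',cv2.resize(k,None,fx=4.4,fy=4.4,interpolation=cv2.INTER_CUBIC))
E
```

```text
w4 [[246, 165], [253, 189], 0, 0, [242, 159], [253, 190], [253, 188], [245, 164], 0, 0, [247, 167], [253, 189], [251, 179], [252, 186], [252, 183], [252, 182]]
center [(-14, 538.8), (-7, 550.5), (-1, 551.2), (5, 551.2), (11, 551.9), (18, 552.8), (45, 548.9), (52, 547.6), (59, 547.2), (66, 545.7), (73, 546.2), (80, 547.7), (88, 548.5), (95, 549.9), (130, 556.3), (139, 556.4), (149, 556.5), (158, 554.7), (168, 551.9), (179, 548.9), (190, 544.6)]
w5 [[227, 141], [243, 159], 0, [233, 152], [223, 136], [245, 162], [243, 160], [226, 140], 0, [239, 154], [229, 143], [248, 169], [238, 152], [247, 166], [246, 163], [245, 162]]
center [(-11, 550.1), (-2, 550.8), (6, 551.5), (15, 552.8), (42, 548.9), (50, 547.5), (57, 547.1), (65, 546.0), (72, 547.2), (79, 547.7), (86, 548.2), (93, 549.6), (118, 554.9), (125, 556.0), (132, 556.1), (138, 556.8), (145, 556.8), (152, 555.7), (158, 554.9), (165, 553.4), (172, 551.4), (179, 548.1), (186, 546.0), (192, 543.9), (200, 540.9), (207, 538.6)]
[ 0.60927918 -0.1944997   0.20563009]
[array([218., 200.]), array([198., 234.])]
208 215
118 150
```

View pics/c5.png

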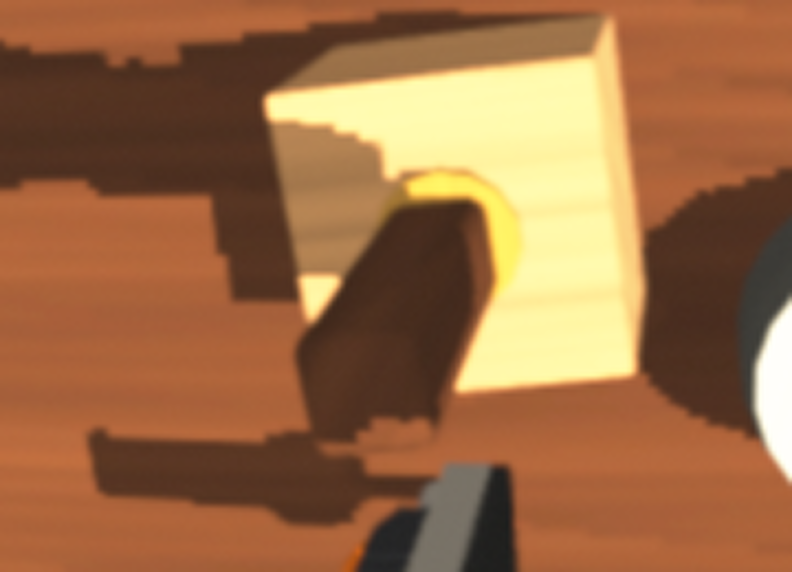

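The crop shows the block top corners at (265,97), (600,52) and (637,375), the handle's foot edge from (400,208) to (472,202), and the handle top face at (297..437, 352..440). The setter stands square with its block.

Run:
```python
from h import *
c=load('w6'); P=lambda u,v,z: onz(c,118+u/4.4-.4,150+v/4.4-.4,z,1)
A,B,C=[P(*p,.056) for p in ((265,97),(600,52),(637,375))]
print(A,B,C,'centre',(A+C)/2,'sizes',np.linalg.norm(B-A),np.linalg.norm(C-B),'yaw',np.degrees(np.arctan2(-(B-A)[0],(B-A)[1])),np.degrees(np.arctan2((C-B)[1],(C-B)[0])))
h=[P(*p,.136) for p in ((297,352),(312,440),(437,435))]; print(np.round(h,4),'centre',(h[0]+h[2])/2,[np.linalg.norm(h[i+1]-h[i]) for i in (0,1)])
e=[P(*p,.061) for p in ((400,208),(472,202),(495,280))]; print(np.round(e,4))
c=load('top0'); print(onz(c,371.9,182.8,.136),onz(c,362.9,189.1,.058))
```

```text
[ 0.58618421 -0.28336605  0.056     ] [ 0.57880242 -0.2161118   0.056     ] [ 0.64558421 -0.21047462  0.056     ] centre [ 0.61588421 -0.24692034  0.056     ] sizes 0.06765815247787321 0.06701928118549236 yaw 6.263680560262292 4.825010890526001
[[ 0.6079 -0.2562  0.136 ]
 [ 0.6222 -0.2555  0.136 ]
 [ 0.6211 -0.236   0.136 ]] centre [ 0.61451248 -0.24613194  0.136     ] [np.float64(0.01435171257563706), np.float64(0.019516348541708993)]
[[ 0.608  -0.2559  0.061 ]
 [ 0.607  -0.2415  0.061 ]
 [ 0.623  -0.2378  0.061 ]]
[ 0.6120983  -0.24813484  0.136     ] [ 0.61130044 -0.24636046  0.058     ]
```

step_arm:
  commands: [-0.08, -0.9, 0, 0, 0, -0.5, -0.08, -0.85, 0, 0, 0, 0, 0, 0, 0, 0, 0, 0]
  claw: 0.55

```text
clock: 7.32
ee_pos: [0.617, -0.246, 0.2054]
tcp_rot: [-0.131, 3.139, 0.0]
contact_force: [1.1, 0.5, 0.2]
opening: 0.552
grip_force: 0.0
```

Run:
```python
from h import *
for i in range(3): s=sense(); print(s['ee_pos'],s['tcp_rot'])
c=grab('wrist','w7'); a=cv2.imread('pics/w7.png'); cv2.imwrite('pics/c6.png',cv2.resize(a[150:400,150:420],None,fx=2.2,fy=2.2))
```

```text
[ 0.61696781 -0.24598966  0.20535008] [-1.31430667e-01  3.13869956e+00  1.03083811e-04]
[ 0.61696781 -0.24598966  0.20535008] [-1.31430667e-01  3.13869956e+00  1.03083811e-04]
[ 0.61696781 -0.24598966  0.20535008] [-1.31430667e-01  3.13869956e+00  1.03083811e-04]
```

View pics/c6.png

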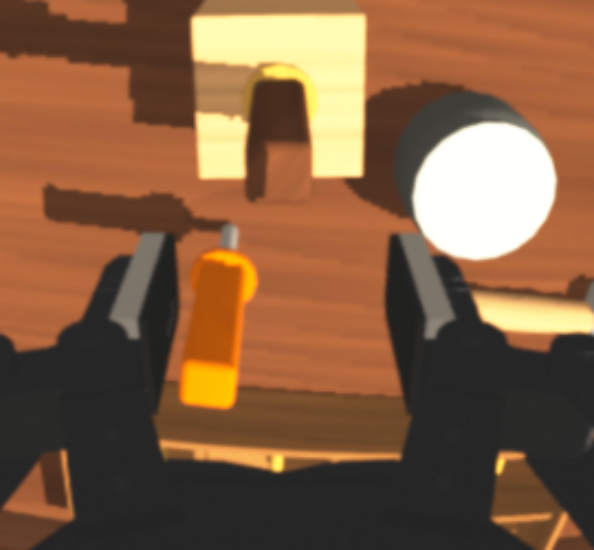

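The block and handle edges now run square to the image, and the handle top at crop (288,172) lies between the fingers. The orange decoy at (215,330) is clear, to the far side.

Run:
```python
from h import *
c=load('w7'); P=lambda u,v,z: onz(c,150+u/2.2-.3,150+v/2.2-.3,z,1)
print(P(288,172,.136), P(195,15,.056),P(365,14,.056),P(363,177,.056),P(198,178,.056),P(281,95,.06))
h=[P(*p,.136) for p in ((266,144),(310,144),(309,200),(264,200))];print(np.round(h,4))
```

```text
[ 0.61427351 -0.24487587  0.136     ] [ 0.58523187 -0.28227699  0.056     ] [ 0.57951967 -0.21769048  0.056     ] [ 0.64604264 -0.21077105  0.056     ] [ 0.65204038 -0.27786477  0.056     ] [ 0.61312667 -0.24705024  0.06      ]
[[ 0.6063 -0.2518  0.136 ]
 [ 0.6053 -0.2394  0.136 ]
 [ 0.6225 -0.2381  0.136 ]
 [ 0.6236 -0.251   0.136 ]]
```

step_arm:
  commands: [0.02, 0, 0.8, 0, 0, 0, 0, 0, 0.8, 0, 0, 0, 0, 0, 0.8, 0, 0, 0, 0, 0, 0.6, 0, 0, 0, 0, 0, 0.65, 0, 0, 0, 0, 0, 0, 0, 0, 0]

```text
clock: 8.12
ee_pos: [0.6149, -0.2433, 0.0943]
tcp_rot: [0.136, -3.135, -0.004]
contact_force: [0.1, 0.4, 0.1]
opening: 0.552
grip_force: 0.0
```

step_arm:
  commands: [0, 0, 0, 0, 0, 0, 0, 0, 0, 0, 0, 0, 0, 0, 0, 0, 0, 0, 0, 0, 0, 0, 0, 0, 0, 0, 0, 0, 0, 0, 0, 0, 0, 0, 0, 0]
  claw: 0
  force: 40

```text
clock: 8.88
ee_pos: [0.6173, -0.2455, 0.0972]
tcp_rot: [-0.134, 3.136, -0.0]
contact_force: [0.3, 1.8, 5.7]
opening: 0.23
grip_force: 40.5
```

step_arm:
  commands: [0, 0, -0.3, 0, 0, 0, 0, 0, -0.6, 0, 0, 0, 0, 0, -0.9, 0, 0, 0, 0, 0, -0.9, 0, 0, 0, 0, 0, -0.9, 0, 0, 0, 0, 0, -0.9, 0, 0, 0, 0, 0, 0, 0, 0, 0.48, 0, 0, 0, 0, 0, 0]

```text
clock: 9.88
ee_pos: [0.6163, -0.2456, 0.231]
tcp_rot: [0.003, -3.141, 0.0]
contact_force: [0.4, -0.2, -1.5]
opening: 0.233
grip_force: 39.8
```

Run:
```python
from h import *
s=sense(); print(s['ee_pos'],s['tcp_rot'],s['contact_force'])
c=grab('wrist','w8'); a=cv2.imread('pics/w8.png')
for n in ('top','side'):grab(n,n+'8')
t=cv2.imread('pics/side8.png')
cv2.imwrite('pics/c7.png',np.hstack([cv2.resize(a[130:330,180:380],(400,400)),cv2.resize(t[150:350,270:470],(400,400))]))
X=np.array([s['ee_pos'][0],s['ee_pos'][1],s['ee_pos'][2]-.088]); print(proj(c,X,1),proj(load('side8'),X))
```

```text
[ 0.61628014 -0.24560867  0.23097476] [ 3.14405396e-03 -3.14133679e+00  2.73607009e-04] [ 0.42446847 -0.21043972 -1.49012107]
[278.30952027 221.20988272] [347.55769542 231.79466486]
```

View pics/c7.png

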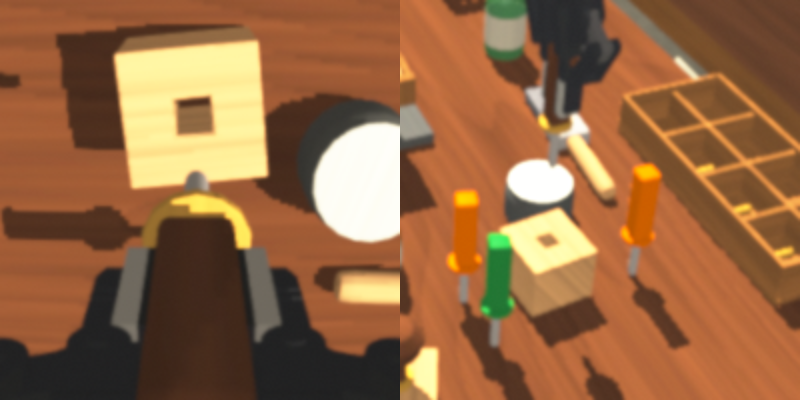

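Tip seen at wrist px (278,219) and side px (346,231), within 2 px of the pose assumed (TCP minus 88 mm). The empty hole shows at wrist px (277,188).

step_arm:
  commands: [0.24, 0.89, 0, 0, 0, 0, 0.24, 0.89, 0, 0, 0, 0, 0.24, 0.89, 0, 0, 0, 0, 0.24, 0.89, 0, 0, 0, 0, 0.24, 0.89, 0, 0, 0, 0, 0.24, 0.89, 0, 0, 0, 0, 0.24, 0.89, 0, 0, 0, 0, 0.24, 0.89, 0, 0, 0, 0, 0.26, 0.9, 0, 0, 0, 0, 0, 0, 0, 0, 0, 0]

```text
clock: 11.28
ee_pos: [0.5498, -0.0035, 0.2304]
tcp_rot: [0.007, -3.14, -0.0]
contact_force: [0.5, 0.4, -1.7]
opening: 0.227
grip_force: 39.8
```

Run:
```python
from h import *
c=load('w8'); print('hole',onz(c,180+194/2-.3,130+116/2-.3,.056,1), 'corners',[onz(c,180+u/2-.3,130+v/2-.3,.056,1).round(4) for u,v in ((115,55),(258,40),(267,177),(132,188))])
s=sense(); print(s['ee_pos'],s['tcp_rot'],s['contact_force'])
c=grab('wrist','w9'); a=cv2.imread('pics/w9.png');t=grab('top','top9');t=cv2.imread('pics/top9.png')
X=s['ee_pos']-[0,0,.088]; print(proj(c,X,1),proj(c,[.5506,-.0059,.1045],1))
cv2.imwrite('pics/c8.png',np.hstack([cv2.resize(a[150:250,230:330],(400,400),interpolation=cv2.INTER_CUBIC)]))
```

```text
hole [ 0.61564233 -0.24700307  0.056     ] corners [array([ 0.5865, -0.2834,  0.056 ]), array([ 0.5795, -0.2178,  0.056 ]), array([ 0.6461, -0.2116,  0.056 ]), array([ 0.6519, -0.2772,  0.056 ])]
[ 0.54980005 -0.0035174   0.23044964] [ 7.18142213e-03 -3.14016609e+00 -2.56141805e-04] [ 0.49138163  0.37523907 -1.72854889]
[278.27354289 221.34816699] [275.19665738 205.40733159]
```

View pics/c8.png

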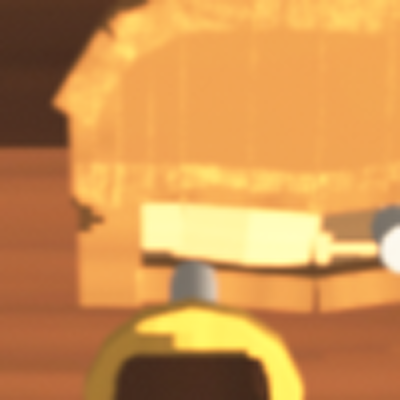

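Heel floor starts at crop (140,225), the first facet step (seam0) at (182,225), and the tip at (195,265) is right beside it. Lowering.

step_arm:
  commands: [0, -0.02, 0.2, 0, 0, 0, 0, -0.02, 0.2, 0, 0, 0, 0, 0, 0.2, 0, 0, 0, 0, 0, 0.1, 0, 0, 0, 0, 0, 0, 0, 0, 0]

```text
clock: 12.0
ee_pos: [0.5506, -0.0062, 0.2094]
tcp_rot: [0.002, -3.141, -0.0]
contact_force: [-0.3, 0.4, -1.6]
opening: 0.23
grip_force: 39.8
```

step_arm:
  commands: [0, 0, 0.1, 0, 0, 0, 0, 0, 0, 0, 0, 0]

```text
clock: 12.25
ee_pos: [0.5507, -0.0061, 0.2067]
tcp_rot: [0.002, -3.141, 0.0]
contact_force: [0.2, -0.2, -0.8]
opening: 0.223
grip_force: 39.8
```

step_arm:
  commands: [0, 0, 0.1, 0, 0, 0, 0, 0, 0, 0, 0, 0]

```text
clock: 12.5
ee_pos: [0.5506, -0.0061, 0.2036]
tcp_rot: [0.002, -3.141, 0.0]
contact_force: [0.9, -0.0, -1.3]
opening: 0.23
grip_force: 39.8
```

step_arm:
  commands: [0, 0, 0.1, 0, 0, 0, 0, 0, 0, 0, 0, 0]
  force: 25

```text
clock: 12.75
ee_pos: [0.5506, -0.0061, 0.2005]
tcp_rot: [0.002, -3.141, -0.0]
contact_force: [0.4, 0.2, -0.8]
opening: 0.231
grip_force: 39.8
```

step_arm:
  commands: [0, 0, 0.1, 0, 0, 0, 0, 0, 0, 0, 0, 0]

```text
clock: 13.0
ee_pos: [0.5506, -0.0061, 0.1975]
tcp_rot: [0.002, -3.141, -0.0]
contact_force: [-1.0, -0.2, -0.4]
opening: 0.228
grip_force: 39.8
```

step_arm:
  commands: [0, 0, 0.05, 0, 0, 0, 0, 0, 0, 0, 0, 0]

```text
clock: 13.25
ee_pos: [0.5507, -0.0061, 0.1962]
tcp_rot: [0.002, -3.141, -0.0]
contact_force: [0.0, -0.4, -0.9]
opening: 0.228
grip_force: 39.8
```

step_arm:
  commands: [0, 0, 0.05, 0, 0, 0, 0, 0, 0, 0, 0, 0]

```text
clock: 13.5
ee_pos: [0.5507, -0.0061, 0.1947]
tcp_rot: [0.002, -3.141, -0.0]
contact_force: [0.1, -0.2, -1.0]
opening: 0.231
grip_force: 39.8
```

step_arm:
  commands: [0, 0, 0.04, 0, 0, 0, 0, 0, 0, 0, 0, 0]

```text
clock: 13.75
ee_pos: [0.5509, -0.0062, 0.1938]
tcp_rot: [-0.002, 3.141, -0.0]
contact_force: [0.2, -0.0, 0.1]
opening: 0.229
grip_force: 40.1
```

step_arm:
  commands: [0, 0, 0.02, 0, 0, 0, 0, 0, 0, 0, 0, 0]
  claw: 0
  force: 25

```text
clock: 14.0
ee_pos: [0.551, -0.0061, 0.1935]
tcp_rot: [-0.002, 3.141, -0.0]
contact_force: [-0.9, -1.1, 3.8]
opening: 0.232
grip_force: 40.4
```

step_arm:
  commands: [0, 0, 0.02, 0, 0, 0, 0, 0, 0, 0, 0, 0]

```text
clock: 14.25
ee_pos: [0.551, -0.0061, 0.1934]
tcp_rot: [-0.002, 3.14, 0.0]
contact_force: [-2.1, 0.6, 7.4]
opening: 0.225
grip_force: 40.9
```

Contact is at about 8 N and the stiffness is about 6 N/mm. Now the draw, in short segments with force feedback.

step_arm:
  commands: [-0.007, 0.11, -0.012, 0, 0, 0, -0.008, 0.11, -0.012, 0, 0, 0, -0.007, 0.11, -0.012, 0, 0, 0]

```text
clock: 14.62
ee_pos: [0.552, 0.0011, 0.1943]
tcp_rot: [0.0, 3.14, -0.011]
contact_force: [-1.7, -6.5, 5.6]
opening: 0.228
grip_force: 40.6
```

step_arm:
  commands: [-0.008, 0.11, -0.015, 0, 0, 0, -0.01, 0.11, -0.01, 0, 0, 0, -0.012, 0.11, 0.005, 0, 0, 0]

```text
clock: 15.0
ee_pos: [0.5531, 0.0122, 0.1949]
tcp_rot: [-0.001, 3.139, -0.005]
contact_force: [-0.1, -3.4, 3.2]
opening: 0.233
grip_force: 40.4
```

step_arm:
  commands: [0.0, 0.11, 0.022, 0, 0, 0, 0.0, 0.11, 0.02, 0, 0, 0, 0.01, 0.11, 0.015, 0, 0, 0]

```text
clock: 15.38
ee_pos: [0.553, 0.0221, 0.1933]
tcp_rot: [-0.001, 3.139, -0.006]
contact_force: [0.3, -6.0, 8.3]
opening: 0.23
grip_force: 40.9
```

step_arm:
  commands: [0.016, 0.11, -0.006, 0, 0, 0, 0.017, 0.11, -0.006, 0, 0, 0, 0.017, 0.11, -0.003, 0, 0, 0]

```text
clock: 15.75
ee_pos: [0.5513, 0.0331, 0.1933]
tcp_rot: [-0.001, 3.14, -0.002]
contact_force: [1.1, -3.7, 3.1]
opening: 0.229
grip_force: 40.2
```

step_arm:
  commands: [0.018, 0.11, 0.008, 0, 0, 0, 0.018, 0.11, 0.006, 0, 0, 0, 0.018, 0.11, 0.0, 0, 0, 0]

```text
clock: 16.12
ee_pos: [0.55, 0.042, 0.1934]
tcp_rot: [-0.001, 3.139, -0.006]
contact_force: [0.9, -6.5, 7.7]
opening: 0.226
grip_force: 40.9
```

step_arm:
  commands: [0.016, 0.11, 0.0, 0, 0, 0, 0.014, 0.11, -0.015, 0, 0, 0, 0.012, 0.11, -0.02, 0, 0, 0]

```text
clock: 16.5
ee_pos: [0.5485, 0.0508, 0.1942]
tcp_rot: [-0.0, 3.139, -0.01]
contact_force: [0.8, -8.6, 7.0]
opening: 0.228
grip_force: 40.9
```

step_arm:
  commands: [0.018, 0.11, -0.022, 0, 0, 0, 0.015, 0.11, -0.022, 0, 0, 0, 0.015, 0.11, -0.008, 0, 0, 0]

```text
clock: 16.88
ee_pos: [0.5471, 0.0614, 0.196]
tcp_rot: [-0.0, 3.139, -0.007]
contact_force: [0.1, -7.7, 7.6]
opening: 0.227
grip_force: 41.0
```

step_arm:
  commands: [0.015, 0.11, 0.014, 0, 0, 0, 0.01, 0.11, 0.016, 0, 0, 0, -0.01, 0.11, 0.016, 0, 0, 0]

```text
clock: 17.25
ee_pos: [0.5458, 0.073, 0.1941]
tcp_rot: [-0.002, 3.141, -0.001]
contact_force: [-0.7, -4.7, 9.3]
opening: 0.23
grip_force: 41.0
```

step_arm:
  commands: [-0.025, 0.11, 0.006, 0, 0, 0, -0.022, 0.11, 0.013, 0, 0, 0, -0.02, 0.11, 0.013, 0, 0, 0]

```text
clock: 17.62
ee_pos: [0.5473, 0.0816, 0.1934]
tcp_rot: [0.001, -3.142, 0.006]
contact_force: [-0.9, -8.0, 10.1]
opening: 0.229
grip_force: 41.2
```

step_arm:
  commands: [-0.018, 0.11, 0.0, 0, 0, 0, -0.022, 0.11, -0.015, 0, 0, 0, -0.024, 0.11, -0.018, 0, 0, 0]

```text
clock: 18.0
ee_pos: [0.5484, 0.0905, 0.1935]
tcp_rot: [0.001, -3.14, 0.01]
contact_force: [-1.2, -9.2, 7.8]
opening: 0.228
grip_force: 40.9
```

step_arm:
  commands: [-0.026, 0.11, -0.018, 0, 0, 0, -0.026, 0.11, -0.015, 0, 0, 0, -0.026, 0.11, -0.008, 0, 0, 0]

```text
clock: 18.38
ee_pos: [0.5506, 0.1003, 0.195]
tcp_rot: [0.0, -3.139, 0.01]
contact_force: [-2.7, -9.7, 10.9]
opening: 0.234
grip_force: 41.5
```

step_arm:
  commands: [-0.026, 0.11, -0.008, 0, 0, 0, -0.026, 0.11, -0.008, 0, 0, 0, -0.026, 0.11, -0.003, 0, 0, 0]

```text
clock: 18.75
ee_pos: [0.5532, 0.1122, 0.1952]
tcp_rot: [0.002, -3.14, 0.002]
contact_force: [-0.7, -5.0, 6.2]
opening: 0.226
grip_force: 40.7
```

step_arm:
  commands: [-0.025, 0.11, 0.002, 0, 0, 0, -0.023, 0.11, 0.003, 0, 0, 0, -0.02, 0.11, 0.0, 0, 0, 0]

```text
clock: 19.12
ee_pos: [0.5549, 0.1205, 0.1954]
tcp_rot: [0.001, -3.139, 0.009]
contact_force: [-2.0, -8.6, 9.1]
opening: 0.229
grip_force: 41.1
```

step_arm:
  commands: [-0.018, 0.11, -0.006, 0, 0, 0, -0.012, 0.11, -0.013, 0, 0, 0, -0.01, 0.11, -0.016, 0, 0, 0]

```text
clock: 19.5
ee_pos: [0.5558, 0.1299, 0.196]
tcp_rot: [0.001, -3.139, 0.01]
contact_force: [-1.7, -9.4, 7.3]
opening: 0.226
grip_force: 41.0
```

step_arm:
  commands: [-0.01, 0.11, -0.014, 0, 0, 0, -0.008, 0.11, -0.012, 0, 0, 0, -0.006, 0.11, 0.01, 0, 0, 0]

```text
clock: 19.88
ee_pos: [0.5572, 0.1416, 0.1967]
tcp_rot: [0.001, -3.14, 0.003]
contact_force: [0.0, -2.2, 2.6]
opening: 0.231
grip_force: 40.4
```

step_arm:
  commands: [0.004, 0.11, 0.034, 0, 0, 0, 0.012, 0.11, 0.03, 0, 0, 0, 0.018, 0.11, 0.018, 0, 0, 0]

```text
clock: 20.25
ee_pos: [0.5566, 0.1517, 0.1944]
tcp_rot: [0.002, -3.141, 0.003]
contact_force: [-0.4, -6.0, 8.9]
opening: 0.226
grip_force: 41.0
```

step_arm:
  commands: [0.025, 0.11, -0.006, 0, 0, 0, 0.026, 0.11, -0.008, 0, 0, 0, 0.028, 0.11, -0.006, 0, 0, 0]

```text
clock: 20.62
ee_pos: [0.5546, 0.1618, 0.1948]
tcp_rot: [0.002, -3.141, 0.002]
contact_force: [1.0, -1.5, 0.3]
opening: 0.225
grip_force: 39.9
```

step_arm:
  commands: [0.03, 0.1, 0.04, 0, 0, 0, 0.034, 0.1, 0.03, 0, 0, 0, 0.036, 0.1, 0.025, 0, 0, 0]

```text
clock: 21.0
ee_pos: [0.5529, 0.1703, 0.1936]
tcp_rot: [-0.001, 3.138, -0.004]
contact_force: [1.4, -6.3, 11.2]
opening: 0.227
grip_force: 41.5
```

step_arm:
  commands: [0.042, 0.11, 0.01, 0, 0, 0, 0.042, 0.11, 0.01, 0, 0, 0, 0.042, 0.11, 0.01, 0, 0, 0]

```text
clock: 21.38
ee_pos: [0.5488, 0.1807, 0.1919]
tcp_rot: [-0.002, 3.139, -0.002]
contact_force: [2.6, -4.2, 8.3]
opening: 0.228
grip_force: 40.9
```

step_arm:
  commands: [0.042, 0.11, 0.014, 0, 0, 0, 0.042, 0.11, 0.015, 0, 0, 0, 0.042, 0.11, 0.014, 0, 0, 0]

```text
clock: 21.75
ee_pos: [0.5448, 0.1907, 0.1907]
tcp_rot: [-0.002, 3.14, -0.002]
contact_force: [2.1, -5.6, 8.9]
opening: 0.227
grip_force: 41.1
```

step_arm:
  commands: [0.042, 0.11, 0.012, 0, 0, 0, 0.042, 0.11, 0.012, 0, 0, 0, 0.042, 0.11, 0.012, 0, 0, 0]

```text
clock: 22.12
ee_pos: [0.541, 0.2006, 0.1895]
tcp_rot: [-0.002, 3.14, -0.002]
contact_force: [0.1, -1.5, 8.2]
opening: 0.226
grip_force: 41.0
```

step_arm:
  commands: [0.042, 0.11, 0.008, 0, 0, 0, 0.042, 0.11, 0.008, 0, 0, 0, 0.042, 0.11, 0.008, 0, 0, 0]

```text
clock: 22.5
ee_pos: [0.5371, 0.2105, 0.1886]
tcp_rot: [-0.002, 3.14, -0.001]
contact_force: [0.3, 1.4, -0.4]
opening: 0.232
grip_force: 39.9
```

step_arm:
  commands: [0.04, 0.11, 0.0, 0, 0, 0, 0.04, 0.11, 0.0, 0, 0, 0, 0.04, 0.11, 0.0, 0, 0, 0, 0.03, 0.1, 0.0, 0, 0, 0, 0, 0, 0, 0, 0, 0]

```text
clock: 23.12
ee_pos: [0.5316, 0.224, 0.1879]
tcp_rot: [0.003, -3.141, -0.0]
contact_force: [0.1, 0.5, -1.9]
opening: 0.228
grip_force: 39.8
```

Run:
```python
from h import *
s=sense(); print(s['ee_pos'],s['contact_force'])
for n in ('top','wrist','side'): grab(n,n+'20')
# steel (grey, unsaturated, in tin) : blobs differing from the start in the tin region, top view
a=cv2.imread('pics/top0.png').astype(int);b=cv2.imread('pics/top20.png').astype(int)
c=load('top20')
for X in ([.5395,.10,.12],[.552,.035,.12]): print('old stub px',proj(c,X))
print('tin corners px',proj(c,[.53,.20,.003]))
for v in range(210,256,4): print(v,[f"{x.sum()//3}" for x in b[v,104:150:3]])
```

```text
[0.53162603 0.22401593 0.18794031] [ 0.07542123  0.48433323 -1.85612278]
old stub px [189.33288994 224.19926416]
old stub px [223.50020391 217.16973111]
tin corners px [149.39386061 233.56152962]
210 ['40', '43', '36', '37', '133', '181', '246', '246', '246', '245', '245', '245', '244', '244', '243', '243']
214 ['37', '41', '40', '34', '37', '182', '246', '244', '244', '245', '245', '245', '245', '245', '239', '196']
218 ['33', '39', '44', '35', '36', '33', '67', '212', '238', '109', '67', '36', '44', '158', '150', '101']
222 ['38', '41', '44', '34', '31', '32', '65', '68', '67', '68', '67', '84', '67', '182', '215', '215']
226 ['39', '47', '40', '31', '36', '35', '53', '62', '67', '66', '62', '81', '62', '133', '127', '96']
230 ['42', '47', '37', '34', '36', '35', '36', '38', '38', '80', '38', '42', '33', '79', '78', '76']
234 ['46', '37', '34', '33', '32', '28', '52', '105', '108', '115', '80', '78', '79', '77', '82', '78']
238 ['35', '34', '34', '115', '180', '195', '204', '238', '142', '142', '101', '76', '79', '76', '78', '77']
242 ['32', '80', '119', '141', '143', '181', '244', '244', '239', '146', '151', '148', '148', '150', '146', '147']
246 ['102', '197', '121', '143', '144', '182', '247', '246', '245', '245', '175', '147', '147', '145', '147', '147']
250 ['106', '170', '120', '142', '142', '180', '244', '245', '245', '245', '245', '244', '226', '185', '150', '146']
254 ['114', '168', '119', '140', '142', '180', '244', '243', '243', '243', '242', '242', '242', '242', '243', '243']
```

step_arm:
  commands: [0, 0, -0.5, 0, 0, 0, 0, 0, -0.8, 0, 0, 0, 0, 0, -0.8, 0, 0, 0, -0.9, 0, 0, 0, 0, 0, -0.9, -0.3, 0, 0, 0, 0, -0.9, -0.9, 0, 0, 0, 0, 0, -1, 0, 0, 0, 0, 0, 0, 0, 0, 0, 0]

```text
clock: 24.28
ee_pos: [0.6135, 0.1557, 0.2522]
tcp_rot: [0.003, 3.141, -0.0]
contact_force: [0.4, 0.1, -1.2]
opening: 0.228
grip_force: 39.8
```

Run:
```python
from h import *
print(sense()['ee_pos'])
for n in ('top','wrist'): grab(n,n+'21')
a=cv2.imread('pics/top0.png').astype(int);b=cv2.imread('pics/top21.png').astype(int)
d=(np.abs(a-b).sum(2)>60).astype(np.uint8); n,l,st,ce=cv2.connectedComponentsWithStats(d[200:270,95:265])
c=load('top21')
for i in range(1,n):
    if st[i,4]>4:
        u,v=ce[i]+[95,200]; print(st[i],(u.round(1),v.round(1)),'now',b[int(v),int(u)],'was',a[int(v),int(u)],onz(c,u,v,.01).round(3))
# tin inner outline corners by white/grey mask in the start picture
for p in ((107,207),(165,207),(107,257),(165,257)): print(p,onz(c,*p,.033).round(3))
```

```text
[0.61347964 0.15567375 0.25215243]
[   0    0   52   70 2735] (np.float64(115.5), np.float64(237.4)) now [47 71 73] was [127 136 135] [0.522 0.269 0.01 ]
[131   0  39   7 175] (np.float64(248.6), np.float64(202.1)) now [38 54 84] was [ 58  90 148] [ 0.593 -0.011  0.01 ]
[86 16 11  8 63] (np.float64(186.0), np.float64(219.4)) now [165 227 255] was [108 119 134] [0.558 0.122 0.01 ]
[126  17  11   7  64] (np.float64(225.8), np.float64(220.3)) now [167 229 255] was [160 166 171] [0.555 0.038 0.01 ]
(107, 207) [0.584 0.281 0.033]
(165, 207) [0.583 0.162 0.033]
(107, 257) [0.481 0.28  0.033]
(165, 257) [0.479 0.162 0.033]
```

step_arm:
  commands: [0, -0.96, 0, 0, 0, 0, 0, -0.96, 0, 0, 0, 0, 0, -0.96, 0, 0, 0, 0, 0, -0.96, 0, 0, 0, 0, 0, -0.96, 0, 0, 0, 0, 0, -0.96, 0, 0, 0, 0, 0, -0.96, 0, 0, 0, 0, 0, -0.96, 0, 0, 0, 0, 0, -0.96, 0, 0, 0, 0, 0, -0.96, 0, 0, 0, 0]

```text
clock: 25.62
ee_pos: [0.6138, -0.13, 0.2518]
tcp_rot: [-0.005, 3.141, 0.0]
contact_force: [-0.5, 0.2, -1.0]
opening: 0.228
grip_force: 39.8
```

step_arm:
  commands: [0, -0.96, 0, 0, 0, 0, 0, -0.96, 0, 0, 0, 0, 0, -0.96, 0, 0, 0, 0, 0, -0.9, 0, 0, 0, 0, 0, 0, 0, 0, 0, 0, 0, 0, 0, 0, 0, 0]

```text
clock: 26.38
ee_pos: [0.6139, -0.2425, 0.2514]
tcp_rot: [-0.004, 3.141, 0.001]
contact_force: [-0.3, 0.5, -0.3]
opening: 0.228
grip_force: 39.8
```

Run:
```python
from h import *
s=sense(); print(s['ee_pos'],s['tcp_rot'],s['contact_force'])
for n in ('top','wrist','side'): grab(n,n+'22')
a=cv2.imread('pics/top0.png').astype(int);b=cv2.imread('pics/top22.png').astype(int)
c=load('top22')
d=(np.abs(a-b).sum(2)>60).astype(np.uint8); n,l,st,ce=cv2.connectedComponentsWithStats(d[200:270,95:265])
for i in range(1,n):
    if st[i,4]>3:
        u,v=ce[i]+[95,200]; print(st[i],(u.round(1),v.round(1)),'now',b[int(v),int(u)],'was',a[int(v),int(u)],onz(c,u,v,.01).round(3))
# tip in the side view: ray check of predicted tip
w=load('wrist22'); X=s['ee_pos']-[0,0,.088]; print(proj(w,X,1),proj(load('side22'),X))
im=w['color'].astype(int); u=278
print('rows',[(v,im[v,u].tolist()) for v in range(208,234,2)])
v=217; print('cols',[(k,int(im[v,k].sum()/3)) for k in range(262,296)])
```

```text
[ 0.61387195 -0.24248139  0.25136487] [-3.62703575e-03  3.14142335e+00  1.23679874e-03] [-0.29378859  0.53736997 -0.31313878]
[86 17 11  6 51] (np.float64(186.0), np.float64(219.8)) now [143 204 246] was [189 195 198] [0.558 0.122 0.01 ]
[126  17  11   7  52] (np.float64(225.4), np.float64(220.2)) now [144 206 247] was [160 166 171] [0.555 0.038 0.01 ]
[34 33  4  3  7] (np.float64(130.7), np.float64(233.9)) now [207 220 221] was [223 237 237] [0.53  0.238 0.01 ]
[277.99959967 221.17020503] [346.36744225 221.9909842 ]
rows [(208, [255, 241, 157]), (210, [255, 241, 156]), (212, [255, 242, 158]), (214, [255, 234, 151]), (216, [142, 123, 106]), (218, [118, 110, 101]), (220, [118, 110, 101]), (222, [118, 110, 101]), (224, [128, 105, 75]), (226, [178, 130, 54]), (228, [254, 230, 91]), (230, [255, 236, 96]), (232, [255, 236, 96])]
cols [(262, 186), (263, 183), (264, 178), (265, 174), (266, 172), (267, 167), (268, 163), (269, 161), (270, 154), (271, 148), (272, 141), (273, 136), (274, 126), (275, 114), (276, 107), (277, 107), (278, 111), (279, 124), (280, 141), (281, 154), (282, 153), (283, 132), (284, 112), (285, 104), (286, 102), (287, 100), (288, 99), (289, 99), (290, 99), (291, 99), (292, 98), (293, 99), (294, 98), (295, 99)]
```

step_arm:
  commands: [-0.06, -0.15, 0.2, 0, 0, 0, 0, 0, 0.7, 0, 0, 0, 0, 0, 0.7, 0, 0, 0, 0, 0, 0.7, 0, 0, 0, 0, 0, 0.5, 0, 0, 0, 0, 0, 0, 0, 0, 0, 0, 0, 0, 0, 0, 0]

```text
clock: 27.4
ee_pos: [0.6159, -0.2483, 0.1678]
tcp_rot: [-0.002, 3.141, -0.001]
contact_force: [0.2, -0.5, -1.6]
opening: 0.228
grip_force: 39.7
```

Run:
```python
from h import *
s=sense(); print(s['ee_pos'],s['tcp_rot'],s['contact_force'])
w=grab('wrist','w23'); X=s['ee_pos']-[0,0,.088]; print('tip',proj(w,X,1),'hole',proj(w,[.6156,-.247,.056],1),'corners',[proj(w,p,1).round() for p in ([.5865,-.2834,.056],[.5795,-.2178,.056])])
im=w['color'].astype(int)
m=(im.sum(2)<420).astype(np.uint8)
for v in range(196,224,2): print(v,''.join('#' if im[v,k].sum()<330 else ('+' if im[v,k].sum()<480 else '.') for k in range(230,330)))
```

```text
[ 0.61592558 -0.24830292  0.16784557] [-2.13789963e-03  3.14050617e+00 -6.75467367e-04] [ 0.19767423 -0.52701368 -1.63630184]
tip [278.3909691  221.03908592] hole [280.08427383 209.38710684] corners [array([230., 172.]), array([320., 162.])]
196 ###+.........................................................................................+######
198 ###+...........................................+++++++######+................................+######
200 ####..................................++####################+................................+######
202 #####+++++++++++++++++++++.............+####################+................................+######
204 ######++++++++++++++++++++++...........+#####################+...............................+######
206 ######++++++++++++++++++####++.........+#####################+...............................+######
208 ############################++.........+#####################+...............................+######
210 ######+++++++++++++++++++++++..........+#####################+...............................+######
212 #####+.................................++####################+................................######
214 ######.................................+#####################++...............................######
216 ######+................................++########++++########++...............................######
218 ######+.................................+########++++++######++...............................+#####
220 #######.................................+++######+++..........................................+#####
222 #######+..................................++#####+++..........................................+#####
```

The hole's pixels (270-291, 198-219) match the prediction and the tip is over it. Lowering on.

step_arm:
  commands: [0, 0.04, 0.3, 0, 0, 0, 0, 0, 0.4, 0, 0, 0, 0, 0, 0.5, 0, 0, 0, 0, 0, 0.5, 0, 0, 0, 0, 0, 0.35, 0, 0, 0, 0, 0, 0, 0, 0, 0]

```text
clock: 28.2
ee_pos: [0.6145, -0.2466, 0.1041]
tcp_rot: [0.002, -3.139, -0.002]
contact_force: [0.1, -0.4, -0.1]
opening: 0.23
grip_force: 39.7
```

step_arm:
  commands: [0, 0, 0.1, 0, 0, 0, 0, 0, 0.05, 0, 0, 0, 0, 0, 0.0, 0, 0, 0]

```text
clock: 28.58
ee_pos: [0.6156, -0.247, 0.1014]
tcp_rot: [-0.002, 3.141, -0.0]
contact_force: [-0.8, 0.7, -1.4]
opening: 0.234
grip_force: 39.7
```

step_arm:
  commands: [0, 0, 0.05, 0, 0, 0, 0, 0, 0.05, 0, 0, 0, 0, 0, 0.0, 0, 0, 0]

```text
clock: 28.95
ee_pos: [0.6153, -0.2469, 0.098]
tcp_rot: [0.002, -3.141, -0.0]
contact_force: [0.0, 0.2, -1.9]
opening: 0.228
grip_force: 39.7
```

step_arm:
  commands: [0, 0, 0.03, 0, 0, 0, 0, 0, 0.03, 0, 0, 0, 0, 0, 0.0, 0, 0, 0]

```text
clock: 29.32
ee_pos: [0.6155, -0.247, 0.0972]
tcp_rot: [-0.002, 3.141, -0.0]
contact_force: [-1.1, 1.8, 5.0]
opening: 0.229
grip_force: 40.5
```

step_arm:
  commands: [0, 0, 0.02, 0, 0, 0, 0, 0, 0.0, 0, 0, 0]

```text
clock: 29.58
ee_pos: [0.6155, -0.247, 0.0972]
tcp_rot: [-0.002, 3.141, -0.001]
contact_force: [-2.3, 1.4, 7.8]
opening: 0.227
grip_force: 41.1
```

Collar is seated (8 N). Release and lift clear.

step_arm:
  commands: [0, 0, 0, 0, 0, 0, 0, 0, 0, 0, 0, 0, 0, 0, 0, 0, 0, 0, 0, 0, 0, 0, 0, 0, 0, 0, -0.3, 0, 0, 0, 0, 0, -0.8, 0, 0, 0, 0, 0, -0.9, 0, 0, 0, 0, 0, -0.9, 0, 0, 0, 0, 0, -0.9, 0, 0, 0, 0, 0, -0.9, 0, 0, 0]
  claw: 0.55

```text
clock: 30.82
ee_pos: [0.6155, -0.247, 0.2384]
tcp_rot: [-0.002, 3.141, -0.001]
contact_force: [-0.2, 0.1, -0.1]
opening: 0.547
grip_force: 0.0
```

step_arm:
  commands: [0, 0.9, 0, 0, 0, 0, 0, 0.9, 0, 0, 0, 0, 0, 0.9, 0, 0, 0, 0, 0, 0.9, 0, 0, 0, 0, 0, 0.9, 0, 0, 0, 0, 0, 0.9, 0, 0, 0, 0, 0, 0.9, 0, 0, 0, 0, 0, 0.9, 0, 0, 0, 0, 0, 0.9, 0, 0, 0, 0, 0, 0.9, 0, 0, 0, 0]

```text
clock: 32.08
ee_pos: [0.6152, 0.0239, 0.2376]
tcp_rot: [-0.002, 3.141, 0.0]
contact_force: [0.4, 0.7, 0.4]
opening: 0.549
grip_force: 0.0
```

step_arm:
  commands: [0, 0.9, 0, 0, 0, 0, 0, 0.9, 0, 0, 0, 0, 0, 0.9, 0, 0, 0, 0, 0, 0.9, 0, 0, 0, 0, 0, 0.9, 0, 0, 0, 0, 0, 0.9, 0, 0, 0, 0, 0, 0.9, 0, 0, 0, 0, 0, 0.9, 0, 0, 0, 0, 0, 0.9, 0, 0, 0, 0, 0, 0, 0, 0, 0, 0]

```text
clock: 33.33
ee_pos: [0.6147, 0.2678, 0.2372]
tcp_rot: [-0.006, 3.141, 0.001]
contact_force: [0.1, -0.3, -0.4]
opening: 0.548
grip_force: 0.0
```

Run:
```python
from h import *
s=sense(); print(s['ee_pos'],s['contact_force'],s['opening'])
w=grab('wrist','w24'); t=grab('top','top24')
print('cam',-np.array(w['R']).T@np.array(w['t']))
b=w['color'].astype(int)
# tin floor inner corners in pixels
for X in ([.482,.275,.003],[.582,.275,.003],[.482,.165,.003],[.582,.165,.003],[.537,.22,.01],[.539,.211,.104]): print(X,proj(w,X,1).round())
# setter/block vs the start in the top picture
a=cv2.imread('pics/top0.png').astype(int);c=cv2.imread('pics/top24.png').astype(int)
d=np.abs(a-c).sum(2)[155:305,290:450]>90; print('changed px round blocks/decoys/can/jar',d.sum(), np.argwhere(d).mean(0)+[155,290] if d.any() else '')
```

```text
[0.61469822 0.2678429  0.23715502] [ 0.06428506 -0.25641379 -0.41333976] 0.5481524769950632
cam [0.53597889 0.26723156 0.35687091]
[0.482, 0.275, 0.003] [285.  54.]
[0.582, 0.275, 0.003] [285. 145.]
[0.482, 0.165, 0.003] [184.  58.]
[0.582, 0.165, 0.003] [186. 147.]
[0.537, 0.22, 0.01] [233. 105.]
[0.539, 0.211, 0.104] [205. 109.]
changed px round blocks/decoys/can/jar 7564 [240.00806452 352.55922792]
```

Run:
```python
from h import *
b=load('w24')['color'].astype(int)
for v in range(50,152,3):
    r=''
    for k in range(180,292):
        p=b[v,k]; s=p.sum()/3; sat=p.max()-p.min()
        r+='o' if sat>60 else (' ' if s>225 else ('.' if s>170 else ('+' if s>110 else '#')))
    print(v,r)
```

```text
50 oooooooooooooooooooooooooooooooooooooooooooooooooooooooooooooooooooooooooooooooooooooooooooooooooooooooooooooooo
53 ooooooooooooooooo......                                                                                         
56 ooooo     .oo.   .........+.++++++++++++++++++++++++++++++++++++++++++++++++++++++++++++++++++++++++++##+######+
59 ooooooooooooooooooo+++............                                                            .+++++++++++++++++
62 oooooooooooooooooooooo.                                                                       .+++++++++++++++++
65 ooooooooooooooooooooooooooo.                                                                  .+++++++++++++++++
68 ooooooooooooooooooooooooooooooo.                                                              .+++++++++++++++++
71 ooooooooooooooooooooooooooooooooooo                                                           .+++++++++++++++++
74 oooooooooooooooooooooooooooooooooooooo                                                        .+++++++++++++++++
77 oooooooooooooooooooooooooooooooooooooooo.            
[... 2160 characters left out ...]
34 oooooooo.                                                                                     .++++++++++++++++.
137 o......                                                                                       .++++++++++++++++.
140   ......                                                                                      .++++++++++++++++.
143   ......                                                                                      .++++++++++++++++.
146   ......                                                                                      .++++++++++++++++.
149    .....                                                                                      .++++++++++++++++.
```

Two steel stubs lie in the tin, around px (233,110) and (250,96). One check that the setter stands as it did at the start.

Run:
```python
from h import *
grab('side','side25'); a=cv2.imread('pics/side0.png').astype(int);b=cv2.imread('pics/side25.png').astype(int)
f=lambda i:(i[225:285,330:365].max(2)<110)&(i[225:285,330:365,2]>i[225:285,330:365,0]+15)
for i in (a,b):
    m=np.argwhere(f(i)); print(len(m),m.mean(0)+[225,330],m.min(0)+[225,330],m.max(0)+[225,330])
d=np.abs(a-b).sum(2)>90; print([(n,int(d[y0:y1,x0:x1].sum())) for n,y0,y1,x0,x1 in (('decoys',235,310,295,330),('orange2',230,280,382,400),('awl',300,375,245,292),('can',232,262,322,338),('jar',248,292,240,274),('brush',195,245,335,378),('bottle',135,180,312,335))])
s=sense(); print(s['clock'],s['grip_force'],s['contact_force'])
```

```text
378 [253.37301587 345.5026455 ] [225 331] [270 357]
368 [253.61413043 344.1875    ] [225 331] [270 356]
[('decoys', 1158), ('orange2', 0), ('awl', 723), ('can', 205), ('jar', 280), ('brush', 51), ('bottle', 0)]
33.475 0.0 [ 0.19116858  0.67886494 -0.57705962]
```

Run:
```python
from h import *
for f in ('side0','side25'):
    h=cv2.cvtColor(cv2.imread(f'pics/{f}.png'),cv2.COLOR_BGR2HSV)
    for n,(y0,y1,x0,x1),lo,hi in (('awlblock',(310,380,240,295),(14,40,60),(28,255,255)),('green',(260,312,308,330),(45,120,30),(75,255,255)),('orange',(240,290,290,315),(8,230,120),(18,255,255)),('jarblack',(245,270,240,275),(0,0,0),(180,255,45))):
        m=np.argwhere(cv2.inRange(h[y0:y1,x0:x1],lo,hi)>0); print(f,n,len(m),(m.mean(0)+[y0,x0]).round(1))
```

```text
side0 awlblock 1663 [357.4 268.2]
side0 green 501 [288.4 318.7]
side0 orange 382 [268.6 302.3]
side0 jarblack 79 [263.8 255.9]
side25 awlblock 1700 [356.8 267.2]
side25 green 569 [288.  318.4]
side25 orange 438 [268.1 302.3]
side25 jarblack 385 [256.8 255.5]
```

Nothing has moved; the pixel differences come from the arm's shadow. Handing in.

```bash
python3 -c "
from workcell import hand_in
print(hand_in())"
```

```text
the job is handed in; nothing more can be done
None
```

The job is handed in, with no verdict returned: the setter made one pass along the channel with about 1.5 to 12 N read at my checks (lightest near y = 0.16 m, so at times outside 5–10 N). Both stubs lie in the tin, the setter stands seated in its block, and I saw no bystander move.

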